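# Balance the hanging display bar

### The arm

A 6-joint arm with a two-finger parallel gripper is mounted at the origin on the work surface. World frame = base frame: x ahead of the robot, y to its left, z up, the work surface at z = 0. Lengths are in m, angles in rad, forces in N, time in s.
With the tool pointing down it reaches from about 0.35 to 0.875 m from the base axis. Payload 4.2 kg.
Tool frame: the origin (TCP) lies between the finger pads; the fingertips stand 8 mm ahead of it and the grasp point (between the pads) lies 11 mm behind it; z points along the fingers, y is the line along which they close (so a half turn about z gives the same grasp; the last joint's range is limited). The gripper opens to 87 mm and grips with 3 to 60 N. Pads are 19 mm wide; open, the fingers measure 117 mm over their backs; the gripper's body (75 mm by 190 mm) begins 51 mm behind the grasp point.
Start: joints at [-1.062, 0.385, 0.008, 0, -1.194, -0.259], TCP at [0.155, -0.606, 0.231] pointing down, gripper open.
Joint ranges: [-3.14, 3.14], [-1.21, 2.06], [-1.07, 1.41], [-3.16, 2.05], [-2.99, -0.16], [-3.1, 3.1]. Speed limits (rad/s): [2.79, 2.79, 3.14, 3.14, 3.14, 3.14].

### API

Orientations are given as a unit quaternion [w, x, y, z].
In Python, from station import manip, planner, read_state, imaging, job gives the robot as it stands. Calls block until the motion is done:
- manip.move_ptp(position, orientation): joint-space move of the TCP to a pose.
- manip.line_to(position, speed=0.15, frame=None): straight line of the TCP; frame=None keeps the orientation; speed is the mean speed in m/s.
- manip.goto_joints(angles): joint-space move.
- manip.move_gripper(opening, strength=None): finger opening in m; strength is the grip in N (None keeps the last); returns when the fingers have stopped.
- manip.dwell(seconds).
- planner.solve_ik(position, orientation): joint angles nearest the present ones, or None.
- read_state(): the state.
- imaging.get_image(name): name is "scene" or "side" or "wrist"; returns a dict with "img" (420x560x3 uint8, blue, green, red), "mtx" (3x3 intrinsics, pixels), "R" (3x3) and "t" (3): a world point X has camera coordinates R X + t. Camera axes: x right, y down, z forward; pixel columns grow to the right and rows downward; lengths in m; the calibration is good to about 2 mm. The wrist camera is an equidistant fisheye: a pixel r from the principal point sees the ray r / f radians off the axis. A picture is of the moment at which its call begins. There is no depth.
A pose or a line that the arm cannot do raises manip.IKError and nothing moves.
- job.job_done(): hands the job in; it is judged then, once.
The state is a dict: "time_s": time; "joints": joint angles; "joint_vel": joint speeds; "tau": joint torques, N m; "position": TCP position; "tcp_rot": TCP orientation; "wrist_force": force on the tool from outside, world axes, zero at the start; "torque": the same for the moment, N m; "gripper_width": finger opening in m; "grasp_force": force on a finger pad.
Only numpy, scipy, OpenCV 4.12 (cv2) and the standard library are available. Lean on these libraries where they do the work, as an engineer would, in place of code of your own. Each camera call takes 0.05 s, during which the arm holds its last target. There are 200 camera calls.

### The job

The pivoting display bar leans to the left because the sun already hangs there. First hang the blue elephant astride the bar on the right arm, slide it out until it is right up against the red end stop and let it go; then hang the red cat astride the left arm, between the sun and the pivot, and slide it along until the bar, with nothing holding it, hangs level. Work gently: do not press hard on the bar or stop, do not let either end of the bar drop to the limit of its swing, and leave the jar, mug and owl alone.

Things in the scene. Friction and masses are not known exactly. Their poses are not given: they have to be found in the camera images.
- stand: dark wooden stand: flat base 150 x 130 x 16 mm and one central post 22 mm wide (30 mm deep) that carries the bar's pivot 190 mm above the table. Origin: centre of the underside. At yaw 0 its y axis runs along the bar, to the left (+y), and its x axis points away from the robot.
- pivot (a joint): tilt of the bar about its pivot (rad): 0 level, positive = left (+y) end down, negative = right end down; limits -0.40 and 0.40. A weak centring spring (about 0.6 N m per rad, a little more with figures hung) and damper act on it, so the tilt is about proportional to the unbalanced weight x arm; it comes to rest in about a second. At the start it leans left under the sun.
- bar: pale wooden bar, 12 mm thick (x), 20 mm high (z) and 410 mm long (y), that tilts on the stand. Origin: its middle, on the pivot axis, 190 mm above the table; y axis along the bar to the left.
- bar_top (a point): middle of the bar's top face, 10 mm above the pivot axis when level; axes as the bar (y along it to the left). Figures rest on this top face.
- stop_face (a point): red end stop clamped on the right arm of the bar, 22 x 10 x 34 mm, standing 12 mm above the bar's top face; clamped at a different distance each time (about 160 to 176 mm from the pivot to its face). The point is on its inner face (the one toward the pivot), at the height of the bar's top.
- sun_inner (a point): yellow sun figure already hung on the bar, 50 mm wide, about 60 g, fixed on the left arm about 175 mm from the pivot. The point is at its edge nearest the pivot, at the height of the bar's top. It does not move on the bar.
- elephant: blue double-sided wooden elephant: two painted plates 6 mm thick, 64 mm wide (y) and 80 mm high, 18 mm apart (x), joined on top by a block 30 x 64 x 14 mm (its underside, the saddle, is 80 mm above the feet) that carries a pale wooden grip tab 20 mm thick (x) by 36 mm wide (y), from 94 to 128 mm above the feet. About 160 g, but differs by some 5 percent. Stands on its feet; origin: centre of its underside; it straddles the bar with its y axis along the bar, either way round.
- elephant_saddle (a point): centre of the underside of the elephant's joining block, which rests on the bar's top face, 80 mm above its feet; its side edges are 32 mm from it along y.
- cat: red double-sided wooden cat, same build as the elephant (plates 6 mm, 18 mm apart, saddle 80 mm above the feet, same grip tab from 94 to 128 mm) but 48 mm wide (y). Weight 140 to 260 g, differs each time, so where it balances must be found. Stands on its feet; origin: centre of its underside.
- cat_saddle (a point): centre of the underside of the cat's joining block, 80 mm above its feet.
- jar: paint jar with white lid, 48 mm across, 65 mm high, a bystander. Origin: centre of underside.
- mug: terracotta mug, 76 mm across, 85 mm high, handle at its +y side, a bystander. Origin: centre of underside.
- owl: small turned wooden owl, 60 mm across, 88 mm high, a bystander. Origin: centre of underside.

How it is judged:
On the way, in this order (a step that is already met when the one before it is completed fails the run):
1. the elephant hangs on the right arm against the end stop (gap at most 3 mm), released, while the cat is not yet on the bar (z of elephant_saddle in the frame of bar_top between -0.005 and 0.005 m and x of elephant_saddle in the frame of bar_top between -0.007 and 0.007 m and y of elephant_saddle in the frame of stop_face between 0.027 and 0.035 m and contact force between elephant and the fingers below 0.05 N and distance between cat_saddle and bar_top above 0.15 m), for 0.2 s.
2. the cat also hangs astride the left arm, released (z of elephant_saddle in the frame of bar_top between -0.005 and 0.005 m and x of elephant_saddle in the frame of bar_top between -0.007 and 0.007 m and y of elephant_saddle in the frame of stop_face between 0.027 and 0.035 m and z of cat_saddle in the frame of bar_top between -0.005 and 0.005 m and x of cat_saddle in the frame of bar_top between -0.007 and 0.007 m and y of cat_saddle in the frame of bar_top above 0.02 m and contact force between cat and the fingers below 0.05 N), for 0.2 s.
At the end, for the whole second after the job is handed in: The elephant sits astride the right arm of the bar, at most 3 mm from the end stop; the cat sits astride the left arm at least 20 mm from the pivot; both are released, with their saddles within 5 mm of the bar's top; the bar is at rest and level within 0.016 rad (0.9 degrees) (all of step 2 and contact force between elephant and the fingers below 0.05 N and value of joint pivot between -0.016 and 0.016 rad and linear speed of each of cat, elephant below 0.02 m/s); the robot touches nothing.
It fails at once if the bar drops to the limit of its swing (beyond 0.36 rad either way) (value of joint pivot above 0.36 rad or value of joint pivot below -0.36 rad).
It fails at once if a figure or the fingers press on the bar, stop or sun with more than 15 N (contact force between any of elephant, cat, the fingers and bar above 15 N).
It fails at once if the jar, mug or owl is moved more than 30 mm (distance of any of jar, mug, owl from where it was at the start of the episode above 0.03 m).
It also fails if it takes over 72 s, if anything falls off the work surface, if the arm or the gripper's body presses on something with over 40 N, if the wrist force passes 120 N, or if a joint passes its speed limit or range.

## Working session

There is one attempt and no reset: what is moved stays moved. The work goes in short steps, each a Python script; the robot and the scene stay as the last script left them, time stands still between calls to the robot, and variables do not carry over. Pictures are saved under pics/ and viewed, at most 10 in all, crops included, and the job is handed in when it is done.

```bash
mkdir -p pics; ls; python3 - <<'E'
from station import imaging, read_state
import cv2, numpy as np
a=imaging.get_image("scene"); b=imaging.get_image("side")
cv2.imwrite("pics/scene0.png",a["img"]); cv2.imwrite("pics/side0.png",b["img"])
for n,d in(("scene",a),("side",b)):
    np.set_printoptions(precision=4,suppress=True)
    print(n,d["mtx"].tolist(),"\n",d["R"],d["t"],-d["R"].T@d["t"])
s=read_state(); print(s)
E
```

```text
pics
scene [[395.21045146671804, 0.0, 279.54523914210824], [0.0, 395.21045146671804, 216.87708322367223], [0.0, 0.0, 1.0]] 
 [[ 0.6401  0.7682 -0.0118]
 [ 0.5947 -0.5052 -0.6254]
 [-0.4864  0.3933 -0.7802]] [-0.3741 -0.2146  1.3968] [ 1.0465 -0.3703  0.9512]
side [[543.3525485420738, 0.0, 280.96449109060717], [0.0, 543.3525485420738, 211.67791267340255], [0.0, 0.0, 1.0]] 
 [[ 0.8986 -0.4387  0.0113]
 [-0.3053 -0.6433 -0.7021]
 [ 0.3153  0.6275 -0.712 ]] [-0.4903  0.288   1.541 ] [ 0.0426 -0.9967  1.3049]
{'time_s': 0.1, 'joints': array([-1.0624,  0.3855,  0.0068, -0.0004, -1.194 , -0.2586]), 'joint_vel': array([ 0.0016, -0.0026,  0.0042, -0.0009,  0.002 ,  0.0007]), 'tau': array([  0.0001, -39.169 ,  18.7935,   4.2319,   0.0134,  -0.0001]), 'position': array([ 0.1544, -0.6051,  0.2296]), 'tcp_rot': array([-0.0002, -0.1245,  0.9922,  0.0009]), 'wrist_force': array([ 0.734 , -0.3056,  0.7956]), 'torque': array([0.034 , 0.0275, 0.013 ]), 'grasp_force': 0.0, 'gripper_width': 0.08673146820042707}
```

View pics/scene0.png

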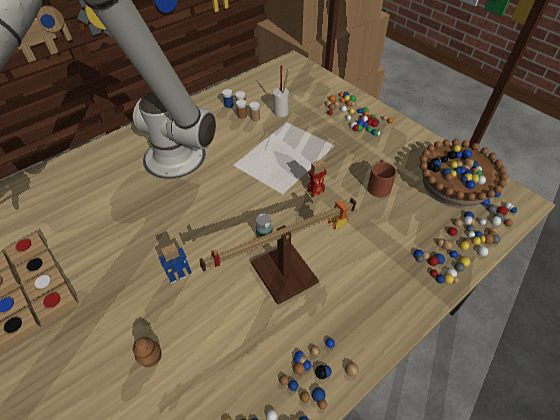

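View pics/side0.png

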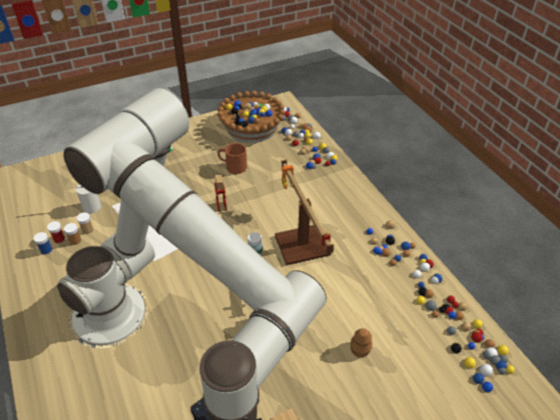

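The scene view shows the elephant at about (174,262), the cat at (317,182), the stand base at (285,272), the bar from (205,264) to (352,205), the jar at (264,224), the mug at (381,180) and the owl at (147,350). I'll take an enlarged crop for accurate pixels.

```bash
python3 - <<'E'
import cv2
a=cv2.imread("pics/scene0.png")[155:305,155:365]
cv2.imwrite("pics/crop0.png",cv2.resize(a,None,fx=3.8,fy=3.8,interpolation=cv2.INTER_CUBIC))
E
```

```text
(no output)
```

View pics/crop0.png

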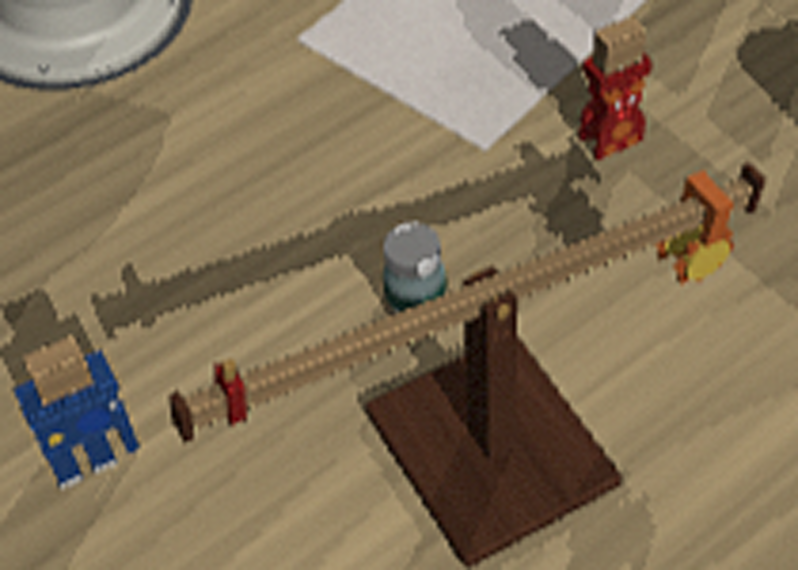

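Crop (3.8x, offset 155,155) shows the stand's base corners at (362,402), (470,552) and (620,480). The bar end plates are at (182,415) and (752,188), the stop is at (232,392), the elephant tab top at (58,356) and the cat tab top at (622,37).

```bash
cat > h.py <<'E'
import numpy as np, cv2
from scipy.optimize import least_squares
from scipy.spatial.transform import Rotation as Rn
np.set_printoptions(precision=4,suppress=True)
def proj(c,X):
    X=np.atleast_2d(X)@c["R"].T+c["t"]; m=c["mtx"]
    return np.c_[m[0,0]*X[:,0]/X[:,2]+m[0,2], m[1,1]*X[:,1]/X[:,2]+m[1,2]]
def projf(c,X):  # fisheye
    X=np.atleast_2d(X)@c["R"].T+c["t"]; m=c["mtx"]
    r=np.hypot(X[:,0],X[:,1]); th=np.arctan2(r,X[:,2]); k=th/np.maximum(r,1e-9)
    return np.c_[m[0,0]*X[:,0]*k+m[0,2], m[1,1]*X[:,1]*k+m[1,2]]
def Rz(a): return Rn.from_euler('z',a).as_matrix()
def fit_planar(c,L,px,x0,pr=proj):
    f=lambda p:(pr(c,np.array(L)@Rz(p[2]).T+[p[0],p[1],0])-px).ravel()
    return least_squares(f,x0,loss='soft_l1')
def down(yaw): # tool pointing down, tool y axis (closing) at angle yaw from world x
    y=np.array([np.cos(yaw),np.sin(yaw),0]);z=np.array([0,0,-1.]);x=np.cross(y,z)
    q=Rn.from_matrix(np.c_[x,y,z]).as_quat(); return q[[3,0,1,2]]
E
python3 - <<'E'
from h import *
from station import imaging
c=imaging.get_image("scene")
P=lambda *a: np.array(a)/3.8+155
sp=P((362,402),(470,552),(620,480))
L=[[-.075,-.065,.016],[.075,-.065,.016],[.075,.065,.016]]
r=fit_planar(c,L,sp,[.6,-.1,0]);print("stand",r.x,r.fun)
# bar: pivot known from stand; fit tilt + yaw of end centres & stand pose together
bp=P((182,415),(752,188))
def f(p):
    S=Rz(p[2]); o=np.array([p[0],p[1],0])
    B=S@Rn.from_euler('x',p[3]).as_matrix()
    e1=(proj(c,np.array(L)@S.T+o)-sp).ravel()
    e2=(proj(c,np.array([[0,-.205,0],[0,.205,0]])@B.T+o+[0,0,.19])-bp).ravel()
    return np.r_[e1,e2]
r=least_squares(f,[*r.x,.1]);print("stand+bar",r.x,r.fun)
p=r.x;B=Rz(p[2])@Rn.from_euler('x',p[3]).as_matrix()
for s in(.16,.168,.176): print((proj(c,B@[0,-s,.01]+[p[0],p[1],.19])-155)*3.8)
for n,w,px in(("ele",.032,P((58,356),(68,483),(135,452))),("cat",.024,P((622,37),(603,158),(643,148)))):
    L2=[[0,0,.128],[.015,-w,0],[.015,w,0]]
    r=fit_planar(c,L2,px,[.5,-.3 if n=="ele" else .1,p[2]]);print(n,r.x,r.fun)
for n,px,z,x0 in(("jar",(412,240),.065,0),("mug",None,0,0),):
    if px: print(n,fit_planar(c,[[0,0,z]],P(px),[.5,0,0]).x)
print("owl",fit_planar(c,[[0,0,.044]],np.array([[147,352]]),[.7,-.4,0]).x,"mug",fit_planar(c,[[0,0,.085]],np.array([[382,169]]),[.5,.2,0]).x)
E
```

```text
stand [ 0.615  -0.0088 -0.1612] [ 0.049  -0.292  -1.1762  2.5097  1.11   -1.3256]
stand+bar [ 0.6144 -0.008  -0.18   -0.0899] [ 0.3854 -1.1014 -1.8025  2.0719  0.981  -1.0392  0.7815 -0.0159 -0.4161
 -0.0361]
[[255.7254 376.2987]]
[[243.106  381.3322]]
[[230.4013 386.3996]]
ele [ 0.4323 -0.23   -0.2369] [-0.0522 -0.6159 -1.8236  0.8345  2.9383 -0.1524]
cat [ 0.4547  0.2627 -0.1764] [ 0.1455 -0.4599 -1.2021  2.3624  0.7911 -0.6355]
jar [0.4677 0.0381 0.    ]
owl [ 0.5904 -0.4043  0.    ] mug [0.566  0.4299 0.    ]
```

```bash
python3 - <<'E'
from h import *
from station import imaging, manip, planner, read_state
for y in(-.2,np.pi-.2): print(y,planner.solve_ik([.45,-.2,.36],down(y)),planner.solve_ik([.6,.1,.36],down(y)))
js=[(abs(j[5]),y) for y in(-.2,np.pi-.2) if (j:=planner.solve_ik([.45,-.2,.36],down(y))) is not None]
y=min(js)[1]
manip.move_ptp([.45,-.2,.36],down(y)); manip.dwell(.3)
c=imaging.get_image("wrist"); cv2.imwrite("pics/w1.png",c["img"])
cv2.imwrite("pics/w1b.png",cv2.resize(c["img"],(800,600),interpolation=cv2.INTER_CUBIC))
print(y,c["mtx"],-c["R"].T@c["t"],c["R"]); s=read_state();print(s["time_s"],s["joints"],s["position"])
np.savez("w1.npz",**c)
E
```

```text
-0.2 [-0.0877  0.0869 -0.0676  0.     -1.4163  3.0293] [ 0.431   0.3004  0.2013  0.     -1.4717  2.5106]
2.941592653589793 [-0.0877  0.0869 -0.0676  0.     -1.4163 -0.1123] [ 0.431   0.3004  0.2013  0.     -1.4717 -0.631 ]
2.941592653589793 [[325.1923   0.     274.0249]
 [  0.     325.1923 216.8884]
 [  0.       0.       1.    ]] [ 0.4347 -0.276   0.5139] [[-0.9801  0.1986  0.0007]
 [ 0.1906  0.9398  0.2835]
 [ 0.0557  0.278  -0.959 ]]
2.375 [-0.0884  0.0872 -0.0676  0.     -1.4163 -0.1123] [ 0.4499 -0.2003  0.3599]
```

View pics/w1b.png

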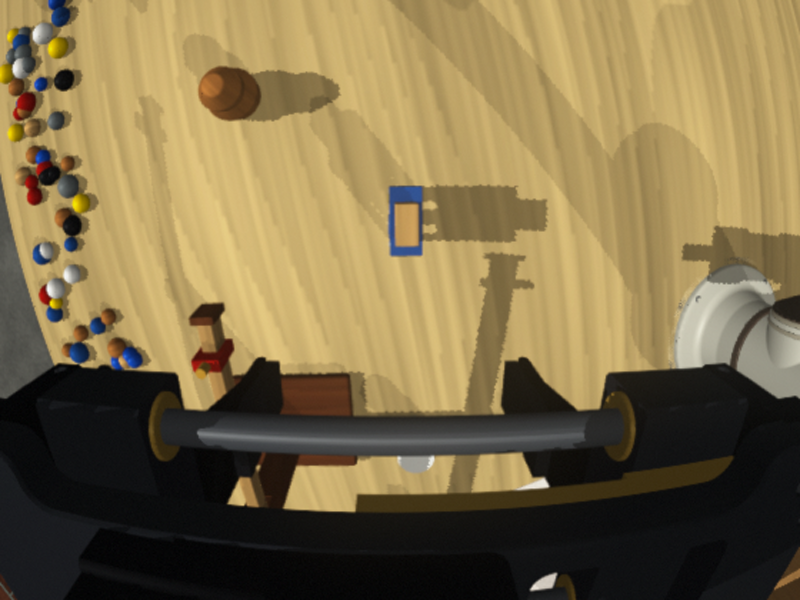

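Wrist view (800x600): the elephant's tab corners are at (394,204) to (418,247), its blue block at (389,186) to (422,255), and the red stop at about (212,355). The elephant is aligned with the image axes. Next I'll look at the bar from above.

```bash
python3 - <<'E'
from h import *
from station import imaging, manip, planner, read_state
c=dict(np.load("w1.npz"))
L=[[.01,-.018,.128],[-.01,-.018,.128],[-.01,.018,.128],[.01,.018,.128],[.015,-.032,.094],[-.015,-.032,.094],[-.015,.032,.094],[.015,.032,.094]]
px=np.array([(394,204),(419,204),(418,247),(393,247),(389,186),(423,186),(422,255),(389,255)])*.7
r=fit_planar(c,L,px,[.44,-.23,-.2],projf);print("ele",r.x,r.fun)
manip.move_ptp([.615,.04,.42],down(np.pi-.2)); manip.dwell(.3)
c=imaging.get_image("wrist"); np.savez("w2.npz",**c)
cv2.imwrite("pics/w2b.png",cv2.resize(c["img"][:300],(800,429),interpolation=cv2.INTER_CUBIC))
print(read_state()["time_s"])
E
```

```text
ele [ 0.4303 -0.2336 -0.2039] [ 0.4301 -0.2952 -0.1207 -0.1443  0.1675 -0.3002  0.9756 -0.4131 -0.1299
 -0.0808 -0.4563  0.1373 -0.4685  0.7725 -0.2824  0.633 ]
3.8667
```

View pics/w2b.png

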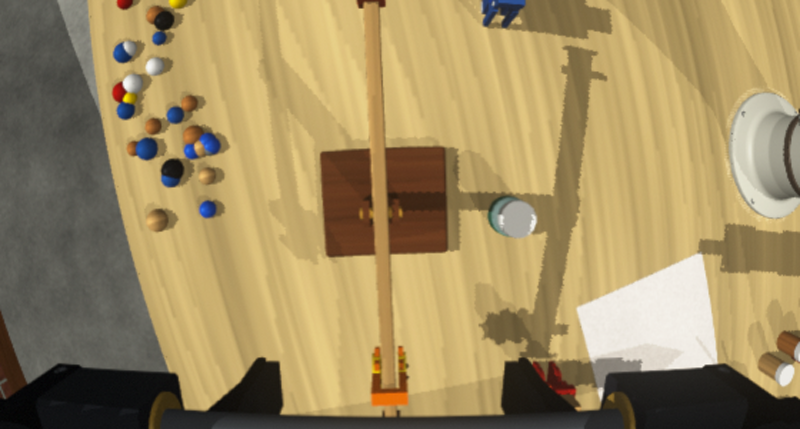

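Top view (800 wide): base corners are at (321,152), (445,147), (447,251) and (327,256). The pivot peg is at (381,213), the bar centreline runs (372.5,20) to (386.5,330), the stop's inner edge is at row ~6 (column 371) and the sun's inner edge at row ~347.

```bash
python3 - <<'E'
from h import *
from station import imaging
c=dict(np.load("w2.npz"))
sp=np.array([(321,152),(445,147),(447,251),(327,256)])*.7
L=np.array([[.075,-.065,.016],[-.075,-.065,.016],[-.075,.065,.016],[.075,.065,.016]])
bp=np.array([(372.5,20),(381,213),(386.5,330)])*.7
cs=imaging.get_image("scene"); 
ep=np.array([(182,415),(752,188)])/3.8+155; s3=np.array((362,402,470,552,620,480)).reshape(3,2)/3.8+155
def f(p):
    S=Rz(p[2]);o=np.array([p[0],p[1],0]);B=S@Rn.from_euler('x',-p[3]).as_matrix();ob=o+[0,0,.19]
    e1=projf(c,L@S.T+o)-sp
    e2=projf(c,np.array([[0,p[4],.01],[0,p[5],.01]])@B.T+ob)-bp[[0,2]]
    e2b=projf(c,[ob])-bp[1:2]
    e3=proj(cs,np.array([[0,-.205,0],[0,.205,0]])@B.T+ob)-ep
    return np.r_[e1.ravel(),e2.ravel(),e2b.ravel(),e3.ravel()]
r=least_squares(f,[.615,-.008,-.18,.1,-.15,.1],loss='soft_l1');p=r.x;print(p);print(r.fun)
S=Rz(p[2]);B=S@Rn.from_euler('x',-p[3]).as_matrix();ob=np.array([p[0],p[1],.19])
for s in np.arange(-.180,-.155,.006): print(s,projf(c,B@[0,s,.022]+ob)[0]/.7, (proj(cs,B@[-.005,s,.022]+ob)-155)*3.8)
for s in(.12,.13,.14,.15,.16): print(s,projf(c,B@[0,s,.01]+ob)[0]/.7)
E
```

```text
[ 0.6137 -0.0085 -0.1639  0.1063 -0.1576  0.1017]
[-1.1138 -0.7196  0.4435 -0.7633  0.6288  1.2625 -1.108   0.9088  0.3629
 -0.0133 -0.2715  0.0119  0.1756 -0.1161  0.8965  0.113  -1.7842 -0.0549]
-0.18 [371.419  -10.5541] [[220.1177 370.5031]]
-0.174 [371.6935  -3.3905] [[229.7437 366.6721]]
-0.16799999999999998 [371.9717   3.8375] [[239.3177 362.8618]]
-0.16199999999999998 [372.2535  11.1274] [[248.8403 359.072 ]]
-0.15599999999999997 [372.539   18.4762] [[258.3118 355.3025]]
0.12 [386.9572 348.5925]
0.13 [387.4063 358.4065]
0.14 [387.8471 367.9999]
0.15 [388.2795 377.3722]
0.16 [388.7034 386.5234]
```

View pics/e1.png

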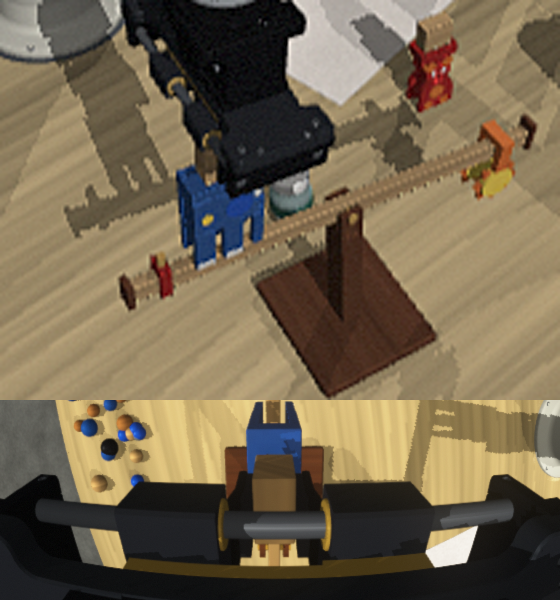

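The elephant hangs centred just above the bar: its block spans columns 247–301 of the wrist view and the bar 264–287. The stop is clear of it to the left. Lowering.

```bash
python3 - <<'E'
from h import *
f0,_=W()
for dz in(.07,.05,.03,.012):
    line(-.122,dz,.105,.06); f,_=W(); print(dz,f-f0)
    if abs(f-f0).max()>2.5: raise SystemExit("force")
manip.dwell(.2); f0,_=W()
for dz in np.arange(.010,-.008,-.002):
    line(-.122,dz,.105,.02); manip.dwell(.05); f,s=W(); print(round(dz,3),f-f0)
    if f[2]-f0[2]>.35: break
print(s["time_s"])
E
```

```text
0.07 [-0.1175 -0.0615  0.9976]
0.05 [ 0.7863 -0.6578  1.656 ]
0.03 [0.2961 0.102  0.784 ]
0.012 [ 0.7055 -0.1387  1.577 ]
0.01 [ 0.1821  0.2682 -0.2683]
0.008 [-0.2893 -0.0599 -0.3087]
0.006 [ 0.2539 -1.5488 -0.4417]
0.004 [ 0.2432  0.0046 -0.4713]
0.002 [-0.9679 -0.601   0.2955]
0.0 [ 0.7531  0.1393 -0.3626]
-0.002 [ 0.2764 -0.627   0.4001]
14.9
```

```bash
cat >> h.py <<'E'
def F(n=10):
    a=[]
    for _ in range(n): manip.dwell(.02); a.append(W()[0])
    return np.mean(a,0)
E
python3 - <<'E'
from h import *
print("start",F(15))
for th in(.08,.04,0,-.04,-.08):
    line(-.122,-.001,th,.05); f=F(8); print(th,f)
    if f[2]>0.3: break
print(read_state()["time_s"]); cv2.imwrite("pics/t.png",imaging.get_image("scene")["img"])
E
```

```text
start [-0.2035  0.0137 -1.4299]
0.08 [ 0.2135 -0.27   -1.2173]
0.04 [-0.0261 -0.2933 -1.1562]
0 [-0.0969 -0.4158 -0.3712]
-0.04 [-0.6383 -0.45   -0.693 ]
-0.08 [-0.2112 -0.3976  0.0948]
17.0667
```

```bash
python3 - <<'E'
from h import *
f0=F(10); print(f0)
s=-.122
while s>-.150:
    s-=.0015; line(s,-.001,-.085,.03); f=F(5); print(round(s,4),f-f0)
    if f[1]-f0[1]>1.5: break
print(read_state()["time_s"]); pic("pics/e2.png")
E
```

```text
[-0.3368 -1.1543 -0.2705]
-0.1235 [0.1691 1.6711 0.1992]
17.6167
```

View pics/e2.png

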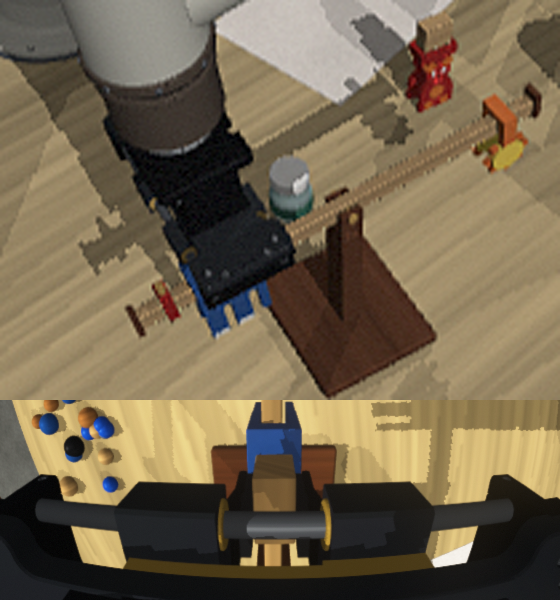

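The elephant is astride the bar, which now tilts right, and there is still a gap to the red stop at (170,300). The force change was only friction reversing, so I'll continue with a firmer threshold.

```bash
python3 - <<'E'
from h import *
s=-.1235; hit=0
while s>-.148:
    s-=.0015; line(s,-.001,-.085,.03); f=F(8); print(round(s,4),f)
    hit=hit+1 if f[1]>1.6 else 0
    if hit==2 or f[1]>3: break
print(read_state()["time_s"]); pic("pics/e3.png")
E
```

```text
-0.125 [ 0.0103  0.3604 -0.1538]
-0.1265 [0.1698 0.166  0.0795]
-0.128 [-0.2252  0.1307 -0.2119]
-0.1295 [ 0.2019 -0.1383 -0.3455]
-0.131 [ 0.0716  0.0507 -0.5076]
-0.1325 [ 0.1739  0.3179 -0.1201]
-0.134 [-0.0086 -0.31   -0.1437]
-0.1355 [ 0.0596  0.4455 -0.1286]
-0.137 [ 0.3133 -0.071  -0.3265]
-0.1385 [ 0.2996 -0.1489 -0.377 ]
-0.14 [-0.0244 -0.1624 -0.6483]
-0.1415 [ 0.5746  2.5607 -0.5935]
-0.143 [ 0.5119  6.1061 -0.6485]
22.7
```

View pics/e3.png

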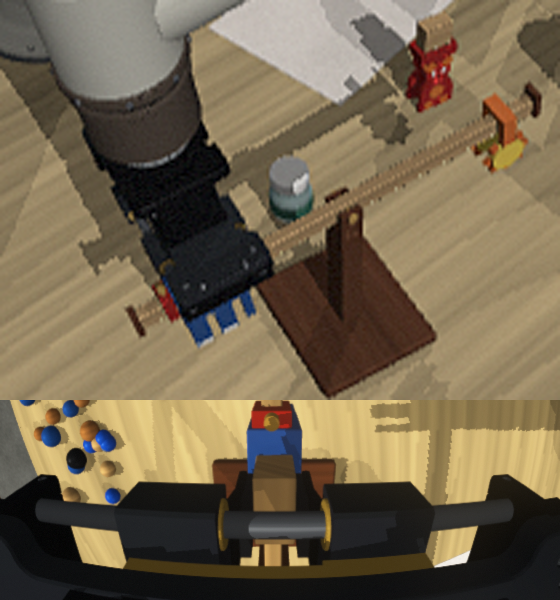

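Contact at s≈-0.141, force 6 N; the elephant is against the red stop. Next: ease off, transfer the weight, release.

```bash
python3 - <<'E'
from h import *
for th in(-.085,-.105,-.125,-.145):
    line(-.1412,-.001,th,.04); f=F(10); print(th,f)
    if f[2]>-.05: break
manip.move_gripper(.040); manip.dwell(.3); print("open",F(5),read_state()["gripper_width"])
p,q=pose(-.1412,.05,th); manip.line_to(p,speed=.12,frame=q)
manip.line_to(p+[-.05,.08,.14],speed=.3); manip.move_gripper(.07)
p,_=pose(-.02,.2,0)
print(read_state()["time_s"])
# view of bar and cat
manip.move_ptp([.50,.30,.38],down(np.pi-.18)); manip.dwell(.2)
c=imaging.get_image("wrist");np.savez("w3.npz",**c)
a=imaging.get_image("scene")["img"][155:305,155:365]
cv2.imwrite("pics/e4.png",np.vstack([cv2.resize(a,(420,300),interpolation=cv2.INTER_CUBIC),c["img"][:290,70:490]])); cv2.imwrite("pics/sc4.png",imaging.get_image("scene")["img"])
print(read_state()["time_s"])
E
```

```text
-0.085 [ 0.3181  1.5985 -0.9805]
-0.105 [ 0.33    1.1956 -0.9071]
-0.125 [-0.2226  0.6381 -0.9152]
-0.145 [-0.3514  0.2754 -0.5925]
open [ 0.0213  0.0969 -0.1302] 0.040024946107822285
27.6333
29.4083
```

View pics/e4.png

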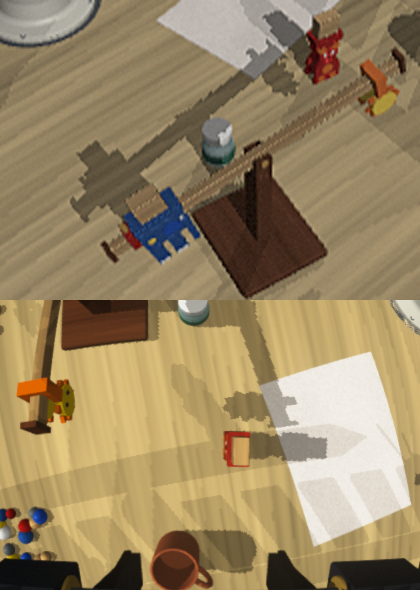

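The elephant sits against the stop and the bar is tilted right, its end plates at about scene pixels (210,280) and (355,185). The cat's tab is at about (311,149) in the wrist image. I'll print the cat's local pixels for a numeric fit.

```bash
python3 - <<'E'
from h import *
from scipy.optimize import minimize_scalar
cs=imaging.get_image("scene"); ep=np.array([(209.8,279.5),(355.5,185)])
for b in (0,):
    g=lambda th:((proj(cs,np.array([[0,-.205,0],[0,.205,0]])@(Rz(YAW)@Rn.from_euler('x',-th).as_matrix()).T+OB)-ep)**2).sum()
    r=minimize_scalar(g,bounds=(-.4,.4),method='bounded');print("tilt",r.x,r.fun)
c=dict(np.load("w3.npz"));h=cv2.cvtColor(c["img"],cv2.COLOR_BGR2HSV)[124:174,286:330]
print("cols 286..")
for i,row in enumerate(h[::2]):
    print(124+2*i,''.join('R' if ((p[0]<8 or p[0]>172) and p[1]>150) else ('#' if 8<=p[0]<25 and p[1]>95 else '.') for p in row))
print(projf(c,[[.4547,.2627,.128]]))
E
```

```text
tilt -0.25224805809655726 6.753897860112806
cols 286..
124 ############################################
126 ############################################
128 ############################################
130 ############################################
132 #########RRRRRRRRRRRRRRRRRRRRRRRRR##########
134 #########RRRRRRRRRRRRRRRRRRRRRRRRR##########
136 #########R##RRRR#############RRRRR##########
138 #########R#RRRRR############################
140 ###########RRRR#############################
142 ###########RRRR#############################
144 ###########RRRR#############################
146 ##########RRRRR#############################
148 ##########RRRRR#############################
150 ##########RRRRR#############################
152 ###########RRRR#############################
154 ########RR#RRRR#############################
156 ########RR#RRRR#############################
158 ########RR#RRRR#############################
160 ###########RRRR#############################
162 ###########RRRRR############################
164 ###########RRRRRR###########################
166 #############R#RRRRRR#####RRRRRR############
168 ############################################
170 ############################################
172 ############################################
[[304.9045 150.0675]]
```

```bash
python3 - <<'E'
from h import *
c=dict(np.load("w3.npz"))
r=least_squares(lambda p:(projf(c,[[p[0],p[1],.128]])-[[309.5,150.5]]).ravel(),[.45,.26]).x;print("cat",r)
q=down(np.pi-.18)
manip.move_ptp([*r,.19],q); manip.line_to([*r,.107],speed=.15)
manip.move_gripper(.010,20); f0=F(8)
manip.line_to([*r,.38],speed=.3); f1=F(12); print("weight",f1-f0,read_state()["gripper_width"])
p,q=pose(.072,.15,-.25); manip.move_ptp(p,q)
line(.072,.088,-.25,.15); manip.dwell(.1)
c=imaging.get_image("wrist"); np.savez("w5.npz",**c); pic("pics/c1.png")
print(F(3),read_state()["time_s"])
E
```

```text
cat [0.4491 0.2642]
weight [ 0.3936  0.0301 -1.7474] 0.01960600238354366
[ 0.1943  0.3572 -2.5605] 35.275
```

View pics/c1.png

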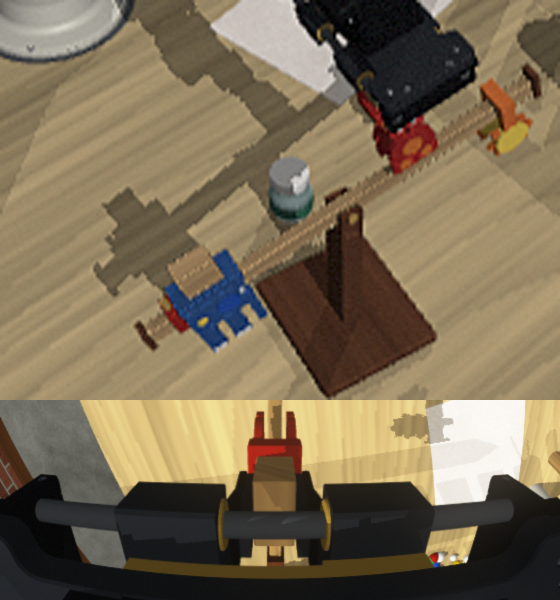

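The cat is centred over the bar (wrist columns 256–293 around the bar at ~275), clear of the sun and the post. Lowering and transferring the load.

```bash
python3 - <<'E'
from h import *
f0=F(8)
for dz in(.06,.03,.008):
    line(.072,dz,-.25,.08); f=F(3); print(dz,f-f0)
    if abs(f-f0).max()>3: raise SystemExit("force")
line(.072,-.001,-.25,.03); print(F(5))
for th in(-.18,-.11,-.05):
    line(.072,-.001,th,.06); f=F(8); print(th,f)
    if f[2]>-.1: break
cv2.imwrite("pics/s5.png",imaging.get_image("scene")["img"]);print(read_state()["time_s"])
E
```

```text
0.06 [-0.0974  0.3169  0.845 ]
0.03 [ 0.5646  0.4241 -0.0232]
0.008 [-0.1692  0.8292  0.1728]
[-0.1292 -0.0076 -2.7338]
-0.18 [-0.3552  0.3786 -1.4409]
-0.11 [-0.5133  0.8616 -0.7502]
-0.05 [-0.3755  0.8226  0.336 ]
38.7417
```

```bash
python3 - <<'E'
from h import *
manip.move_gripper(.036); manip.dwell(1.0)
c=imaging.get_image("scene"); np.savez("s6.npz",**c); cv2.imwrite("pics/s6.png",c["img"])
d=imaging.get_image("side"); np.savez("d6.npz",**d)
print(read_state()["time_s"],F(5))
B=lambda th:Rz(YAW)@Rn.from_euler('x',-th).as_matrix()
for th in(-.15,-.08,0,.08): print(th,proj(c,np.array([[0,-.205,0],[0,.205,0]])@B(th).T+OB).round(1).tolist(),proj(d,np.array([[0,-.205,0],[0,.205,0]])@B(th).T+OB).round(1).tolist())
for n,img in(("sc4",cv2.imread("pics/sc4.png")),("now",c["img"])):
  for (x0,y0,w,h) in((196,254,30,36),(340,176,26,34)):
    v=img[y0:y0+h,x0:x0+w].max(2); print(n,x0,y0)
    for i,r in enumerate(v): print(y0+i,''.join('#' if a<75 else ('+' if a<105 else '.') for a in r))
E
```

```text
40.4667 [-0.452   0.1627  0.2524]
-0.15 [[207.8, 276.0], [353.6, 191.1]] [[326.5, 260.6], [284.1, 152.0]]
-0.08 [[206.2, 273.2], [353.4, 194.7]] [[327.1, 257.7], [283.9, 155.2]]
0 [[204.8, 269.5], [352.7, 198.9]] [[327.6, 253.9], [283.8, 159.1]]
0.08 [[203.9, 265.5], [351.7, 203.2]] [[328.0, 249.7], [283.8, 163.1]]
sc4 196 254
254 +++++++++.+.++++++++++........
255 +++++++++.+.++++++++++........
256 ++++++..++++++++++++++........
257 ++++++++++++.+++++++.++.......
258 ++++.++..++...+++++..++.......
259 ++..++........+++.++++++......
260 ++.++..........++++++++++.....
261 ++++............+++++++++.....
262 +++...............+++.++++....
263 +++................+#.+++++...
264 +++.................++++++++..
265 .++.................++.++++++.
266 ....................++#++++++.
267 ......................+.++++++
268 ......................+#++++++
269 .......................+.+++++
270 ....................+...++++.+
271 ....................+....#...+
272 ....................+....#..+.
273 ..................+.+.+...#...
274 ..........................+++.
275 ...............+......+.....#+
2
[... 3192 characters left out ...]
................++
188 .........................+
189 ..........................
190 ..........................
191 ..........................
192 ..........................
193 ..........................
194 ####.......#++............
195 ####+......##++...........
196 ######.....###++..........
197 ######....+####++.........
198 #######...++#####.........
199 ##+#####+....####.........
200 #########.....###.........
201 #########.....##+.........
202 #########....+##..........
203 #+#######....###..........
204 #.#######....##+..........
205 #+#######...+##+..........
206 ########.....++...........
207 #######...................
208 ######....................
209 ######....................
```

```bash
cat > tilt.py <<'E'
from h import *
def blob(img,p,rad=9,thr=80):
    v=img.max(2).astype(np.float32); v=cv2.resize(v,None,fx=4,fy=4,interpolation=cv2.INTER_CUBIC)
    n,l,st,ce=cv2.connectedComponentsWithStats((v<thr).astype(np.uint8))
    ce=(ce+.5)/4-.5; ok=[i for i in range(1,n) if 150<st[i,4]<1400 and np.hypot(*(ce[i]-p))<rad]
    if not ok: return np.array([np.nan]*2),0
    i=min(ok,key=lambda i:np.hypot(*(ce[i]-p))); return ce[i],st[i,4]
E
python3 - <<'E'
from tilt import *
sc=dict(np.load("s6.npz"));sd=dict(np.load("d6.npz"))
I0=cv2.imread("pics/scene0.png");I4=cv2.imread("pics/sc4.png");D0=cv2.imread("pics/side0.png")
obs=[]
for n,c,img,st,ps in(("s0",sc,I0,0,[(202.9,264.2),(352.9,204.5)]),("s4",sc,I4,1,[(208.5,280.8),(355,185)]),("s6",sc,sc["img"],2,[(203.2,268.8),(353.9,199.7)]),
   ("d0",sd,D0,0,[(328,248.5),(283.8,164)]),("d6",sd,sd["img"],2,[(327.6,254),(283.8,159)])):
    for sg,p in zip((-1,1),ps):
        b,a=blob(img,p); print(n,sg,b,a)
        if a: obs.append((c,st,sg,b))
def f(p):
    r=[]
    for c,st,sg,b in obs:
        B=Rz(p[3])@Rn.from_euler('x',-p[4+st]).as_matrix()
        r+=list((proj(c,p[:3]+B@[0,sg*.207,0])-b)[0])
    return np.array(r+list((p[:3]-OB)/.002*.5)+[(p[3]-YAW)/.01*.5])
r=least_squares(f,[*OB,YAW,.1,-.25,0],loss='soft_l1');print(r.x);print(r.fun)
J=np.linalg.inv(r.jac.T@r.jac);print(np.sqrt(np.diag(J)))
E
```

```text
s0 -1 [202.32  264.411] 777
s0 1 [352.4962 203.6333] 631
s4 -1 [209.1976 280.5613] 451
s4 1 [354.208  184.7058] 681
s6 -1 [202.9763 268.3923] 679
s6 1 [353.5186 199.353 ] 592
d0 -1 [nan nan] 0
d0 1 [nan nan] 0
d6 -1 [nan nan] 0
d6 1 [nan nan] 0
[ 0.6137 -0.0094  0.1918 -0.1736  0.0927 -0.2685  0.0152]
[-0.115   0.1094 -0.2294  0.0238  0.7767 -0.467  -0.108   0.1718  0.0524
  0.1203 -0.1511  0.0902 -0.0074 -0.2215  0.4397 -0.3291]
[0.0021 0.0015 0.0033 0.0111 0.0183 0.0242 0.0198]
```

```bash
python3 - <<'E'
from tilt import *
line(.072,-.001,.012,.05)
manip.move_gripper(.010,8); print(F(3))
line(.0685,-.001,.0,.03); print(F(5))
manip.move_gripper(.036); manip.dwell(.3)
p,q=pose(.0685,.06,0); manip.line_to(p,speed=.15,frame=q)
manip.line_to(p+[-.08,0,.08],speed=.3)
print(planner.solve_ik([.38,-.01,.31],down(-np.pi/2)))
manip.move_ptp([.38,-.01,.31],down(-np.pi/2)); manip.dwell(.2)
w=imaging.get_image("wrist");np.savez("w7.npz",**w);s=imaging.get_image("scene");np.savez("s7.npz",**s)
cv2.imwrite("pics/w7.png",w["img"])
print(read_state()["time_s"])
for sg,p in((-1,(203,268.8)),(1,(353.5,199.2))): print(blob(s["img"],p))
pr=projf(w,np.array([[0,-.207,0],[0,.207,0]])@Rz(YAW).T+OB);print(pr)
for p in pr:
    x,y=p.astype(int); v=w["img"][max(0,y-20):y+20,max(0,x-22):x+22].max(2); print(max(0,x-22),max(0,y-20))
    for r in v: print(''.join('#' if a<75 else '+' if a<105 else '.' for a in r))
E
```

```text
[-0.1107  0.2494  0.1428]
[-0.1049  1.347   0.9365]
[ 0.4076 -0.1087 -0.3816  0.     -1.2978  1.1632]
45.5083
(array([203.1262, 269.1147]), np.int32(633))
(array([353.7565, 198.5812]), np.int32(616))
[[483.3054  17.9366]
 [ 71.1509 -40.5658]]
461 0
..........++++#++...........................
..........+++++.............................
...........+++++............................
..........+++++.............................
.........+++++................+##++.........
........+++++++..............+###++++.......
+.......+#+++++...............###++++.......
##+.....+###+++...............+##++++.......
####++..######++..............+##++++.......
#######+########..............+##++++.......
################+.............+##++++.......
#################++...........##+++++.......
##################+++.........##+++++.......
##############+++###+++.......##+++++.......
#################++++++++.....##+++++.......
####...+###########+++##+++...##+++++.......
#++......+++########+++++#++++##++++........
+...........++#########++#######++++........
..............++################++++.....
[... 18118 characters left out ...]
#########################
############################################
############################################
############################################
############################################
############################################
############################################
############################################
############################################
############################################
############################################
############################################
############################################
############################################
############################################
############################################
```

```bash
python3 - <<'E'
from tilt import *
q=Rn.from_quat(down(-np.pi/2)[[1,2,3,0]]); q=(Rn.from_euler('y',-.4)*q).as_quat()[[3,0,1,2]]
manip.move_ptp([.40,-.01,.33],q); manip.dwell(.2)
w=imaging.get_image("wrist");np.savez("w8.npz",**w);s=imaging.get_image("scene")
cv2.imwrite("pics/w8.png",w["img"])
print(read_state()["time_s"],-w["R"].T@w["t"],w["R"][2])
for sg,p in((-1,(203,268.8)),(1,(353.5,199.2))): print(blob(s["img"],p))
for th in(-.03,0,.03):
    pr=projf(w,np.array([[0,-.207,0],[0,.207,0]])@(Rz(YAW)@Rn.from_euler('x',-th).as_matrix()).T+OB);print(th,pr.ravel())
pr=projf(w,np.array([[0,-.207,0],[0,.207,0]])@Rz(YAW).T+OB)
for p in pr:
    x,y=p.astype(int)
    if not(0<x<560 and 0<y<420): continue
    y0,x0=max(0,y-20),max(0,x-22); print(x0,y0)
    for r in w["img"][y0:y+20,x0:x+22].max(2): print(''.join('#' if a<75 else '+' if a<105 else '.' for a in r))
E
```

```text
46.2583 [ 0.4133 -0.0089  0.5024] [ 0.1104 -0.0005 -0.9939]
(array([203.1372, 269.1104]), np.int32(633))
(array([353.7463, 198.5895]), np.int32(612))
-0.03 [445.202  107.7022 107.956   54.8348]
0 [447.6297 105.6341 109.9423  57.3842]
0.03 [449.9781 103.4741 112.0094  59.88  ]
425 85
.........+++................................
.........++++...............................
........+++++++.............................
..........++++..............................
...........++...............................
............................................
.......+....................................
.......+....................++..............
.......+...................+#+..............
...........................+#+..............
........+...................#+..............
........+++++...............#...............
++++....++++++..............++..............
####+++##+++++..............++..............
#########+++++++............++..............
########+++++++++...........++..............
########++++++++++++........++..............
########+++++++++++++++++...#+..............
#####+
[... 2089 characters left out ...]
####++++++++++++.........
.................+########+++++++++.........
..................+#######++++++++..........
...................+########++++++..........
....................+########++++++.........
.....................+#######++++++++.......
......................#######+++..++........
.......................#######..............
........................######..............
.........................####+..............
..........................+++...............
............................................
............................................
............................................
............................................
............................................
```

```bash
python3 - <<'E'
from tilt import *
sc=dict(np.load("s7.npz"))
O=[[(202.32,264.411),(352.496,203.633)],[(209.2,280.56),(354.208,184.706)],[(202.976,268.392),(353.519,199.353)],[(203.13,269.11),(353.75,198.585)]]
w2=dict(np.load("w2.npz")); bp=np.array([(372.5,20),(381,213),(386.5,330)])*.7
def f(p,sy):
    r=[]
    for i,o in enumerate(O):
        B=Rz(p[3])@Rn.from_euler('x',-p[6+i]).as_matrix()
        for s,b in zip((-p[4],p[5]),o): r+=list((proj(sc,p[:3]+B@[0,s,0])-b)[0]/.4)
    B=Rz(p[3])@Rn.from_euler('x',-p[6]).as_matrix()
    for s,b in zip((p[10],0,p[11]),bp): r+=list((projf(w2,p[:3]+B@[0,s,.01 if s else 0])-b)[0]/.6)
    return np.array(r+list((p[:3]-OB)/.002)+[(p[3]-YAW)/.008,(p[4]-.207)/sy,(p[5]-.207)/sy])
for sy in(.001,.003,.01):
    r=least_squares(lambda p:f(p,sy),[*OB,YAW,.207,.207,.1,-.25,0,0,-.157,.1]);print(sy,r.x,r.cost)
    print(np.sqrt(np.diag(np.linalg.inv(r.jac.T@r.jac)))[6:10])
# verify scene calibration with the stand's level base edges (y-direction) and elephant check
E
```

```text
0.001 [ 0.6138 -0.0086  0.1919 -0.1645  0.2082  0.2081  0.1056 -0.2526  0.0291
  0.0148 -0.1569  0.101 ] 3.791754329831693
[0.0061 0.0074 0.0065 0.0066]
0.003 [ 0.6137 -0.0085  0.1916 -0.1626  0.2085  0.2089  0.1091 -0.2489  0.0328
  0.0186 -0.157   0.1011] 2.050296125940737
[0.0064 0.0078 0.0069 0.007 ]
0.01 [ 0.6136 -0.0085  0.1915 -0.1622  0.2086  0.2091  0.1098 -0.2481  0.0336
  0.0194 -0.157   0.1012] 1.7262664790707207
[0.0065 0.0079 0.007  0.0071]
```

```bash
python3 - <<'E'
from tilt import *
d=imaging.get_image("side");np.savez("d8.npz",**d)
pr=proj(d,np.array([[0,-.207,0],[0,.207,0]])@Rz(-.165).T+OB);print(pr)
v=cv2.cvtColor(d["img"],cv2.COLOR_BGR2HSV)
for p in pr:
    x,y=p.astype(int); y0,x0=y-16,x-20; print(x0,y0)
    for i in range(y0,y+17): print(i,' '.join('%3d'%a for a in d["img"][i,x0+4:x+18].max(1)))
E
```

```text
[[328.0364 254.4297]
 [283.4739 158.6886]]
308 238
238  75  86  95  92  84  69  87 126 149 147 153 144 117 118 150 154 145 138 171 198 195 189 185 186 188 188 185 189 193 198 197 189 188 187
239  79  87  93  89  81  73  77  98 111 106 107  96  86  99 117 137 149 155 189 215 211 200 194 185 189 187 190 189 188 194 195 194 191 184
240  75  82  90  86  82  72  79  78  85  68  85 111 118 111 108 125 141 152 185 219 224 215 215 206 195 192 190 191 190 193 195 198 189 191
241  78  79  83  83  75  78  72  79  74  61  92 133 150 138 117 110 106 125 172 212 225 223 222 218 210 207 194 192 187 191 191 195 194 194
242  81  72  78  78  78  73  70  73  75  59  78 107 121 112 100  90  83 104 164 209 223 225 223 221 220 212 211 200 191 195 186 193 198 198
243  79  77  74  74  68  75  63  80  78  55  74  85  90  90  95  98  93 105 161 199 211 219 222 224 221 217 208 198 189 189 192 190 194 193
244  77  78  73  74  65  89  78  77  76  58  69  83  93 108 122 136 134 120 161 191 195 199 206 214 221 221 212 203 188 188 191 192 188 195
245  79  77  78  77  74  90  87  74  82  55  73  86  95 126 148 154 1
[... 7498 characters left out ...]

170 190 184 176 175 181 188 191 194 193 195 194 193 194 192 168 134 114 120 119 105  96 148 175 181 167 142 160 190 205 202 197 197 205 201
171 196 195 187 185 181 188 193 191 193 196 199 205 212 208 182 138 115 125 145 135 100 117 161 180 177 156 159 187 197 199 198 194 193 181
172 196 195 196 194 194 194 197 200 208 212 216 220 222 210 172 128 114 126 157 161 120  97 143 177 179 159 139 165 192 202 199 200 197 183
173 198 197 194 197 199 204 211 215 220 221 222 221 222 203 155 124 117 128 163 183 154 108 118 159 176 154 125 144 185 200 202 199 196 198
174 199 194 194 194 200 206 214 221 220 219 219 221 219 196 147 114 120 128 161 193 178 125 109 148 172 155 120 120 165 195 202 198 199 199
```

```bash
python3 - <<'E'
from tilt import *
w=dict(np.load("w8.npz"));d=dict(np.load("d8.npz"));s=dict(np.load("s7.npz"))
import itertools
S=Rz(-.163)
for sg in(-1,1):
    C=np.array([[x,sg*y,z] for x,y,z in itertools.product((-.009,.009),(.205,.211),(-.014,.014))])
    for n,c,p in(("w",w,projf),("d",d,proj),("s",s,proj)):
        print(n,sg);print(np.c_[C*1000,p(c,C@S.T+OB)].round(1).tolist())
# finer ascii of w8, colours: print hue classes at ends
for x0,y0 in((440,88),(98,40)):
    print(x0,y0)
    for r in w["img"][y0:y0+34,x0:x0+26].astype(int): print(' '.join('%3d'%a for a in r[:,2]))
E
```

```text
w -1
[[-9.0, -205.0, -14.0, 441.1, 115.8], [-9.0, -205.0, 14.0, 451.9, 106.5], [-9.0, -211.0, -14.0, 445.3, 117.0], [-9.0, -211.0, 14.0, 456.3, 107.8], [9.0, -205.0, -14.0, 440.8, 102.9], [9.0, -205.0, 14.0, 451.3, 93.0], [9.0, -211.0, -14.0, 445.0, 104.1], [9.0, -211.0, 14.0, 455.7, 94.4]]
d -1
[[-9.0, -205.0, -14.0, 324.4, 257.9], [-9.0, -205.0, 14.0, 325.1, 251.2], [-9.0, -211.0, -14.0, 325.2, 259.6], [-9.0, -211.0, 14.0, 325.9, 252.8], [9.0, -205.0, -14.0, 330.7, 256.5], [9.0, -205.0, 14.0, 331.5, 249.7], [9.0, -211.0, -14.0, 331.5, 258.1], [9.0, -211.0, 14.0, 332.3, 251.4]]
s -1
[[-9.0, -205.0, -14.0, 204.3, 270.1], [-9.0, -205.0, 14.0, 202.3, 263.5], [-9.0, -211.0, -14.0, 201.9, 271.2], [-9.0, -211.0, 14.0, 199.8, 264.7], [9.0, -205.0, -14.0, 207.5, 276.0], [9.0, -205.0, 14.0, 205.6, 269.5], [9.0, -211.0, -14.0, 205.1, 277.2], [9.0, -211.0, 14.0, 203.1, 270.7]]
w 1
[[-9.0, 205.0, -14.0, 113.2, 69.3], [-9.0, 205.0, 14.0, 103.8, 58.2], [-9.0, 211.0, -14.0, 109.4, 69.4], [-9.0, 211.0, 14.0, 99.9, 58.3], [9.0, 205.0, -14.0, 117.7, 57.7], [9.0, 205.0, 14.0, 108.9, 46.1], [9.0, 211.0
[... 7010 characters left out ...]
 233 231 215 152  73  45  42  40  36  42  60  77  90 101 106 108 104 104 106
233 234 233 232 231 230 230 229 229 226 211 146  68  45  43  39  38  42  60 124 153 169 178 168 164 162
230 230 228 228 227 226 225 223 223 221 219 199 133  71  44  40  37  39  72 172 194 198 199 198 199 199
225 224 223 222 220 219 218 220 220 221 221 220 200 132  65  49  45  46  99 194 203 205 204 204 204 205
218 219 220 220 222 223 224 226 226 226 227 227 224 193 131 103  92  97 164 202 206 207 206 208 207 207
223 224 226 226 227 228 228 228 228 228 229 229 227 208 193 188 197 200 205 209 208 208 208 209 209 209
227 228 228 229 229 229 229 230 230 230 230 230 222 210 208 209 209 210 210 210 211 211 213 211 212 213
```

```bash
python3 - <<'E'
from tilt import *
p,q=pose(.0685,.08,.015); manip.move_ptp(p+[-.05,0,.08],q); manip.line_to(p,speed=.25)
line(.0685,-.001,.015,.12)
manip.move_gripper(.010,8); print(F(3))
line(.0645,-.001,.0,.03); print(F(4))
manip.move_gripper(.036); manip.dwell(.3)
p,q=pose(.0645,.06,0); manip.line_to(p,speed=.15,frame=q)
manip.line_to(p+[-.08,0,.08],speed=.3)
q=Rn.from_quat(down(-np.pi/2)[[1,2,3,0]]); q=(Rn.from_euler('y',-.4)*q).as_quat()[[3,0,1,2]]
manip.move_ptp([.40,-.01,.33],q); manip.dwell(.4)
w=imaging.get_image("wrist");np.savez("w9.npz",**w);s=imaging.get_image("scene");d=imaging.get_image("side")
st=read_state();print(st["time_s"])
for sg,p in((-1,(203,268.8)),(1,(353.5,199.2))): print(blob(s["img"],p))
w8=dict(np.load("w8.npz"));d8=dict(np.load("d8.npz"))
for n,a,b,ps in(("w",w8["img"],w["img"],((451,106),(109,61))),("d",d8["img"],d["img"],((329,254),(284,159)))):
  for x,y in ps:
    g=lambda i,r:cv2.resize(cv2.cvtColor(i[y-r:y+r,x-r:x+r],cv2.COLOR_BGR2GRAY),None,fx=8,fy=8,interpolation=cv2.INTER_CUBIC)
    m=cv2.matchTemplate(g(b,14),g(a,9),cv2.TM_CCOEFF_NORMED);_,v,_,l=cv2.minMaxLoc(m);print(n,(np.array(l)-40)/8,round(v,3))
E
```

```text
[-0.2251  0.4336  1.0389]
[-0.4289  1.9603  1.7382]
53.7333
(array([203.4296, 270.0623]), np.int32(586))
(array([353.9199, 197.8049]), np.int32(613))
w [-1.5   0.75] 0.995
w [-0.875 -1.75 ] 0.991
d [0.    0.625] 0.991
d [ 0.125 -0.75 ] 0.988
```

```bash
python3 -c "
from station import job; print(job.job_done())"
```

```text
the job is handed in; nothing more can be done
None
```

I handed the job in at about 54 s: the elephant is hung against the end stop, the cat is released on the left arm, and the bar is level by my estimate, though the three cameras' readings of the tilt ran from about -0.012 to +0.013 rad against the 0.016 rad limit, and the hand-in returned no verdict.

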